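# Tip the check balls out under the gauge shelf

### The job

Empty the tall parts tub: tip its two steel balls into the white tray that sits right under the low aluminium shelf of the gauge stand. Then stand the empty tub upright on the bench again and let go.

Things in the scene. Friction and masses are not known exactly. Their poses are not given: they have to be found in the camera images.
- tub_grip (a point): Grip fin's centre on the tall tub: loose grey open bin, 190 mm tall, 54 x 54 at foot, 0.2 kg. Tub axes: z up, y to the pouring side, whose wall leans out 10 deg. Fin on the straight back wall: 18 thick (x, grip across), 60 tall, 56 long (y). From here: bench z -50; back wall y +33; foot's middle y +60; rim z +140; mouth y +33 (back) to +120 (pouring lip), 54 wide. Starts upright.
- tray (a point): Inner floor's middle of the fixed white tray, 14 mm above bench, z up. Inside 162 (x) by 142 (y); walls end 40 above bench. Fill it from its -y side: near wall (y -75) lies right below the front edge of the shelf, a level plate 220 wide (x), y -75 to +230, underside 170 above bench, 12 thick. Open 130 high between wall and shelf. Back plate at y +212, dial gauge above the shelf at y +170.
- ball_a: One of two loose steel balls, 20 mm across, 33 g, lying on the tall tub's floor; origin at its centre. They roll out over the leaning wall once the tub is tipped towards its +y by more than about 80 degrees (85 to 90 is good). Taking the fin with the tool leaning about 45 degrees (pointing down and to the tub's +y) shares the tipping either side of vertical.
- ball_b: The other steel ball, the same, beside it in the tall tub. (A short tub of the same shape, 100 mm tall and empty, stands nearby and is not needed, nor is a round steel cup.)

How it is judged:
On the way:
1. both balls are in the tray (x of ball_a in the frame of tray between -0.08 and 0.08 m and y of ball_a in the frame of tray between -0.07 and 0.07 m and z of ball_a in the frame of tray between 0 and 0.03 m and x of ball_b in the frame of tray between -0.08 and 0.08 m and y of ball_b in the frame of tray between -0.07 and 0.07 m and z of ball_b in the frame of tray between 0 and 0.03 m), for 0.2 s.
At the end, for the whole second after the job is handed in: Both balls lie in the tray (inside its walls, below its rim), and the tall tub stands upright (within 10 degrees) on the bench, released (fin centre 40 to 60 mm above the bench) (all of step 1 and angle between tub_grip's own z axis and vertical below 0.17 rad and height (world z) of tub_grip between 0.04 and 0.06 m); the robot touches nothing.
It also fails if it takes over 54 s, if anything falls off the work surface, if the arm or the gripper's body presses on something with over 40 N, if the wrist force passes 120 N, or if a joint passes its speed limit or range.

### The arm

A 6-joint arm with a two-finger parallel gripper is mounted at the origin on the work surface. World frame = base frame: x ahead of the robot, y to its left, z up, the work surface at z = 0. Lengths are in m, angles in rad, forces in N, time in s.
With the tool pointing down it reaches from about 0.225 to 0.875 m from the base axis. Payload 3.4 kg.
Tool frame: the origin (TCP) lies midway between the tips of the shut fingers; the grasp point (between the pads) lies 19 mm behind it; z points along the fingers, y is the direction in which the jaws open and shut (so a half turn about z gives the same grasp; the last joint's range is limited). The gripper opens to 85 mm and grips with 20 to 120 N. Pads are 22 mm wide; open, the fingers measure 114 mm over their backs; the gripper's body (76 mm by 85 mm) begins 54 mm behind the grasp point. The pads swing forward as they close: fully open they stand 13 mm farther back than shut.
Start: joints at [-1.321, 0.276, 1.505, -0, 1.361, -0.121], TCP at [0.208, -0.536, 0.231] pointing down, gripper open.
Joint ranges: [-2.89, 2.89], [-0.75, 2.08], [0.22, 2.7], [-1.18, 4.32], [0.11, 2.71], [-2.7, 2.7]. Speed limits (rad/s): [2.57, 2.57, 3.14, 3.14, 3.14, 3.14].

### API

Orientations are given as a rotation vector (axis times angle).
In Python, from bench import r gives the robot as it stands.
- The arm moves only by the tool step_arm, never from a script. Its argument "deltas" is a list that holds one entry, the list of rows, each a list of 6 numbers: the shift along the world's x, y, z as a fraction of full scale, then the turn, a rotation vector about the world's x, y, z as a fraction of full scale. A call has 1 to 8 rows; each row shifts and turns the pose as measured when the row begins; what a row does not reach is not made up. Full scale, the value 1, is 500 mm for a shift and pi/2 rad for a turn. A row lasts 1/12 s, in which the tool goes at most 41.7 mm and 7.16 degrees, less where a joint would pass 70% of its speed; a pose out of reach is approached as far as the arm can. A call with a number of a shift or a turn outside -1 to 1 is refused whole. A call with a gripper value outside its range is refused whole. "hand" is the opening, from -1 (shut) to 1 (fully open), so that 0 is half open, set as the call begins (left out, the last holds). The fingers move at their own pace and stop on an object; "squeeze" is the grip in N (left out, the last holds). Time passes only in rows, so rows that do not move let the fingers close. It gives the time, the measured TCP pose, the force and the opening at its end, in the units of the state.
- r.read_state(): the state, without advancing time (a new reading comes with each control period).
- r.snapshot(name): name is "scene" or "top" or "wrist"; returns a dict with "frame" (420x560x3 uint8, red, green, blue), "vertical_fov" (degrees; the focal length in pixels is half the picture's height over the tangent of half this angle, whatever the lens; pixels are square), "cx", "cy" (the principal point, pixels), "R" (3x3) and "t" (3): a world point X has camera coordinates R X + t; the wrist camera has in their place "tool_from_camera" (4x4, takes a point from camera to tool coordinates, whose origin is the TCP and whose axes are the flange's). Camera axes: x right, y down, z forward; pixel columns grow to the right and rows downward; lengths in m; the calibration is good to about 2 mm. A picture is of the moment at which its call begins: read the wrist's pose just before it. There is no depth.
- r.hand_in(): hands the job in, once; it reports no verdict.
The state is a dict: "clock": time; "qpos": joint angles; "qd": joint speeds; "joint_torque": joint torques, N m; "eef_pos": TCP position; "ee_rot": TCP orientation; "contact_force": force on the tool from outside, world axes, zero at the start; "torque": the same for the moment, N m; "grip_width": opening from 0.0 (shut) to 1.0 (fully open).
Only numpy, scipy, OpenCV 4.12 (cv2) and the standard library are available. Lean on these libraries where they do the work, as an engineer would, in place of code of your own. Each camera call takes 0.05 s, during which the arm holds its last target. There are 200 camera calls.

## Working session

There is one attempt and no reset: what is moved stays moved. The work goes in short steps, Python scripts to look and compute and a tool call to move; the robot and the scene stay as the last step left them, time stands still between calls to the robot, and variables do not carry over. Pictures are saved under pics/ and viewed, about 8 in all and at most 12, crops included, and the job is handed in when it is done.

Besides the shell and the picture viewer there is one more tool, called as a command line: name --argument value ..., lists and objects as JSON in quotes. step_arm: Moves the arm, as the interface text tells. Shift numbers are shares of 500 mm and turn numbers shares of pi/2 rad, none past 1 either way. Its arguments: {"type":"object","properties":{"deltas":{"type":"array"},"hand":{"type":"number"},"squeeze":{"type":"number"}},"required":["deltas"]}

```bash
mkdir -p pics; ls
cat > h.py <<'E'
import numpy as np, cv2, pickle
from bench import r
def snap(n,f):
    s=r.snapshot(n); cv2.imwrite(f'pics/{f}.png',cv2.cvtColor(np.asarray(s['frame']),cv2.COLOR_RGB2BGR)); pickle.dump(s,open(f'pics/{f}.pkl','wb')); return s
def load(f): return pickle.load(open(f'pics/{f}.pkl','rb'))
def ray(s,u,v):
    f=210/np.tan(np.radians(s['vertical_fov'])/2); R=np.array(s['R']);t=np.array(s['t'])
    d=R.T@np.array([(u-s['cx'])/f,(v-s['cy'])/f,1]); return -R.T@t,d
def onz(s,u,v,z):
    o,d=ray(s,u,v); return o+d*(z-o[2])/d[2]
def proj(s,X):
    f=210/np.tan(np.radians(s['vertical_fov'])/2); c=np.array(s['R'])@np.array(X)+np.array(s['t']); return c[:2]/c[2]*f+[s['cx'],s['cy']]
E
python3 - <<'E'
from h import *
for n in ('scene','top'):
    s=snap(n,n+'0'); print(n,s['vertical_fov'],s['cx'],s['cy'],-np.array(s['R']).T@s['t'])
a,b=[cv2.imread(f'pics/{n}0.png') for n in ('scene','top')]
print(r.read_state())
E
```

```text
pics
scene 46.365153302386176 280.3455371731606 203.37870423955505 [ 0.69737506 -0.29363266  1.12885709]
top 42.88186662463265 292.82065646666103 210.57611578971034 [0.45588297 0.04893589 1.01588852]
{'clock': 0.1, 'qpos': array([-1.32101174e+00,  2.76501343e-01,  1.50598744e+00, -1.36764069e-05,
        1.36074266e+00, -1.20992769e-01]), 'qd': array([-0.00012115, -0.00090017, -0.00508409, -0.00106189,  0.00159836,
       -0.00023438]), 'joint_torque': array([ 1.72876600e-03, -4.17700768e+01, -2.46406049e+01,  6.06640711e-06,
        5.80024862e-03, -2.31565231e-06]), 'eef_pos': array([ 0.20822044, -0.53546072,  0.23055119]), 'ee_rot': array([-3.08615310e+00, -5.78788393e-01,  1.86520123e-04]), 'contact_force': array([ 0.37204632, -0.89004533,  0.04808649]), 'torque': array([-0.02520836,  0.04896282,  0.01731857]), 'grip_width': 0.9978023925948784}
```

View pics/top0.png

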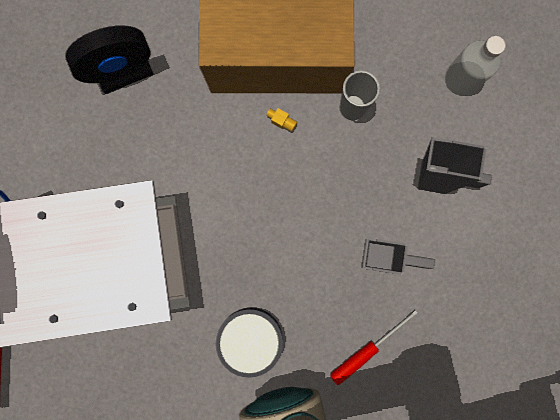

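View pics/scene0.png

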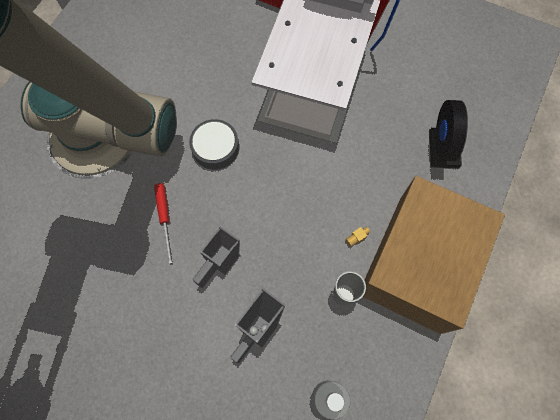

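The top view shows the stand on the left with its front edge at u≈155–170, and the tray peeking out at u≈155–200. The tall tub is at (455,165) with its fin at about (487,180), and the short tub is at (385,257). The scene view shows the tall tub with its balls at (258,325). I'll enlarge these for corner picking.

Run:
```python
import cv2,numpy as np
a=cv2.imread('pics/scene0.png');b=cv2.imread('pics/top0.png')
z=lambda im,x,y,w,h:cv2.resize(im[y:y+h,x:x+w],(400,300),interpolation=cv2.INTER_CUBIC)
g=lambda i:np.clip(i.astype(float)*1.6,0,255).astype('uint8')
o=np.vstack([np.hstack([z(b,410,125,100,75),z(a,215,285,100,75)]),np.hstack([z(b,80,165,200,150),z(a,230,60,160,120)])])
cv2.imwrite('pics/c1.png',g(o))
```

```text
(no output)
```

View pics/c1.png

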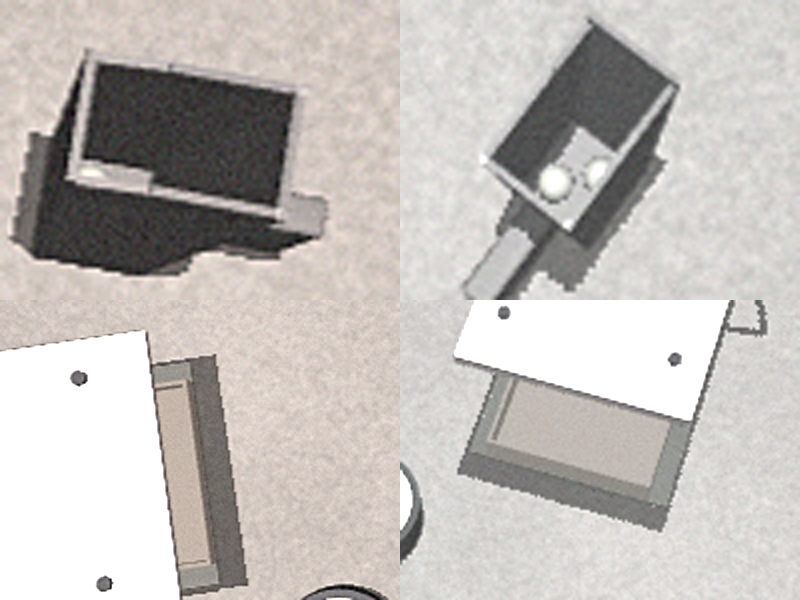

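Run:
```python
from h import *
np.set_printoptions(precision=4,suppress=True)
t=load('top0');s=load('scene0')
print('rim top',[onz(t,u,v,.19)[:2] for u,v in [(432,137.5),(485,147.5),(481.3,178.8),(428,170)]])
print('rim scene',[onz(s,u,v,.19)[:2] for u,v in [(262.5,290),(284.5,306.3),(258,342.5),(236.3,325)]])
print('shelf top',[onz(t,u,v,.182)[:2] for u,v in [(153.5,180.5),(170.5,320.5)]])
print('shelf scene',[onz(s,u,v,.182)[:2] for u,v in [(252,82),(346,107.2)]])
print('fin-end scene',[onz(s,u,v,.08)[:2] for u,v in [(231,357),(239,363)]])
# tray rim near outer corners z .04
print('tray top',[onz(t,u,v,.04)[:2] for u,v in [(80+215/2,165+55/2),(80+245/2,165+285/2)]])
print('tray inner edge near, top',[onz(t,u,v,.04)[:2] for u,v in [(80+190/2,165+82/2),(80+212/2,165+262/2)]])
```

```text
rim top [array([ 0.6407, -0.1844]), array([ 0.6247, -0.2678]), array([ 0.575 , -0.2603]), array([ 0.589 , -0.1768])]
rim scene [array([ 0.5938, -0.1812]), array([ 0.645 , -0.1903]), array([ 0.6301, -0.271 ]), array([ 0.5794, -0.2609])]
shelf top [array([0.5739, 0.2532]), array([0.3575, 0.2232])]
shelf scene [array([0.3627, 0.222 ]), array([0.5768, 0.2551])]
fin-end scene [array([ 0.5856, -0.3182]), array([ 0.6057, -0.3213])]
tray top [array([0.5718, 0.2255]), array([0.3635, 0.1958])]
tray inner edge near, top [array([0.547, 0.248]), array([0.3841, 0.2257])]
```

```bash
cat >> h.py <<'E'
from scipy.spatial.transform import Rotation as Ro
def frame(yaw,tip): # tub frame: yaw deg about z, tipped toward +y by tip deg
    return Ro.from_euler('z',yaw,degrees=True)*Ro.from_euler('x',-tip,degrees=True)
TUB_TOOL=Ro.from_matrix(np.array([[0,1,0],[.7071,0,.7071],[.7071,0,-.7071]]))  # cols tool x,y,z in tub frame
def goto(grasp,R):
    """grasp point, tool rotation -> needed move, as fractions and rows"""
    st=r.read_state(); p=np.array(st['eef_pos']); tcp=np.array(grasp)+.019*R.as_matrix()[:,2]
    w=(R*Ro.from_rotvec(st['ee_rot']).inv()).as_rotvec()
    d=(tcp-p); print('t',round(st['clock'],2),'shift mm',np.round(d*1e3,1),'turn deg',np.round(np.degrees(w),1))
    a=d/.5;b=w/(np.pi/2); n=max(1,int(np.ceil(max(np.linalg.norm(d)/.0417,np.linalg.norm(np.degrees(w))/7.16))))
    print('total frac',np.round(a,3),np.round(b,3),'rows',n,'per row',np.round(a/n,4),np.round(b/n,4)); print('q',np.round(st['qpos'],3),'F',np.round(st['contact_force'],1),'w',round(st['grip_width'],3))
E
python3 - <<'E'
from h import *
print(np.linalg.det(TUB_TOOL.as_matrix()))
R=frame(-9,0)*TUB_TOOL; g=np.array([.599,-.297,.05]); goto(g-.11*R.as_matrix()[:,2],R)
E
```

```text
0.9999999999999999
t 0.1 shift mm [ 380.7  174.9 -116.2] turn deg [ 36.5 -29.6  56.5]
total frac [ 0.761  0.35  -0.232] [ 0.406 -0.329  0.628] rows 11 per row [ 0.0692  0.0318 -0.0211] [ 0.0369 -0.0299  0.0571]
q [-1.321  0.277  1.506 -0.     1.361 -0.121] F [ 0.4 -0.9  0. ] w 0.998
```

step_arm --deltas '[[[0.055,0.02,0,0.028,-0.023,0.044],[0.055,0.02,0,0.028,-0.023,0.044],[0.055,0.02,0,0.028,-0.023,0.044],[0.055,0.02,0,0.028,-0.023,0.044],[0.055,0.02,0,0.028,-0.023,0.044],[0.055,0.02,0,0.028,-0.023,0.044],[0.055,0.02,0,0.028,-0.023,0.044],[0.055,0.02,0,0.028,-0.023,0.044]]]' --hand 1

```text
clock: 0.77
eef_pos: [0.4311, -0.4505, 0.23]
ee_rot: [-2.482, -1.283, -0.504]
contact_force: [0.4, -0.9, -0.1]
grip_width: 0.997
```

```bash
cat > pre.py <<'E'
from h import *
R=frame(-9,0)*TUB_TOOL; g=np.array([.599,-.297,.05]); goto(g-.11*R.as_matrix()[:,2],R)
E
python3 pre.py
```

```text
t 0.77 shift mm [ 157.9   89.9 -115.6] turn deg [ 15.5 -12.5  23.7]
total frac [ 0.316  0.18  -0.231] [ 0.172 -0.139  0.263] rows 6 per row [ 0.0526  0.03   -0.0385] [ 0.0287 -0.0231  0.0439]
q [-1.119  0.497  1.254  0.344  1.708 -0.51 ] F [ 0.4 -0.9 -0.1] w 0.997
```

step_arm --deltas '[[[0.048,0.025,-0.034,0.026,-0.021,0.04],[0.048,0.025,-0.034,0.026,-0.021,0.04],[0.048,0.025,-0.034,0.026,-0.021,0.04],[0.048,0.025,-0.034,0.026,-0.021,0.04],[0.048,0.025,-0.034,0.026,-0.021,0.04],[0.048,0.025,-0.034,0.026,-0.021,0.04],[0.03,0.02,-0.02,0.015,-0.012,0.02],[0,0,0,0,0,0]]]'

```text
clock: 1.43
eef_pos: [0.6008, -0.3608, 0.1067]
ee_rot: [-1.889, -1.643, -0.809]
contact_force: [0.0, 1.0, -0.4]
grip_width: 1.0
```

```bash
python3 pre.py
python3 - <<'E'
from h import *
st=r.read_state(); s=snap('wrist','w1'); pickle.dump((st['eef_pos'],st['ee_rot']),open('pics/w1p.pkl','wb')); print(s['tool_from_camera'])
E
```

```text
t 1.43 shift mm [-11.8   0.3   7.7] turn deg [-0.8  0.6 -0.8]
total frac [-0.024  0.001  0.015] [-0.009  0.007 -0.009] rows 1 per row [-0.0237  0.0005  0.0153] [-0.0093  0.007  -0.0092]
q [-0.918  0.821  1.112  0.559  1.792 -0.821] F [ 0.   1.  -0.4] w 1.0
[[ 2.03492345e-04 -9.50343124e-01 -3.11203960e-01  8.01293683e-02]
 [ 9.99999898e-01  3.19243905e-04 -3.21007890e-04  7.31035945e-04]
 [ 4.04417609e-04 -3.11203863e-01  9.50343092e-01 -1.42551607e-01]
 [ 0.00000000e+00  0.00000000e+00  0.00000000e+00  1.00000000e+00]]
```

View pics/w1.png

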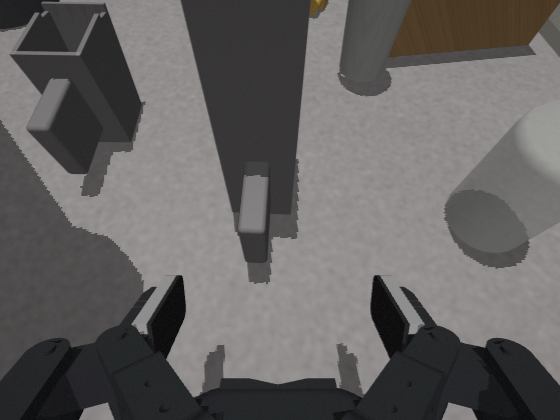

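The wrist view shows the fin with its top face from about (257,177) at the wall to (254,231) at the outer end, and its outer foot at about (255,262).

Run:
```python
from h import *
s=load('w1');p,w=pickle.load(open('pics/w1p.pkl','rb'))
T=np.eye(4);T[:3,:3]=Ro.from_rotvec(w).as_matrix();T[:3,3]=p;T=T@np.array(s['tool_from_camera'])
s['R']=T[:3,:3].T;s['t']=-T[:3,:3].T@T[:3,3]
for n,u,v,z in [('wall end top',257,177,.08),('outer end top',254,231,.08),('outer bottom',254.5,262,.02),('outL',241,231,.08),('outR',267,231,.08)]: print(n,np.round(onz(s,u,v,z),4))
d=np.array([.156,.988,0])
for g in ([.599,-.297,.05],): print([np.round(proj(s,np.array(g)+np.array([0,0,.03])+k*d),1) for k in(-.028,.028)])
```

```text
wall end top [ 0.5989 -0.2809  0.08  ]
outer end top [ 0.5925 -0.3209  0.08  ]
outer bottom [ 0.5897 -0.3196  0.02  ]
outL [ 0.5845 -0.3198  0.08  ]
outR [ 0.6005 -0.3221  0.08  ]
[array([258.1, 236. ]), array([261.5, 162.7])]
```

```bash
sed -i 's/.599,-.297,.05/.5955,-.295,.05/; s/goto(g-.11/goto(g-.00/' pre.py; python3 pre.py
```

```text
t 1.48 shift mm [ -1.9  79.9 -70.7] turn deg [-0.8  0.5 -0.8]
total frac [-0.004  0.16  -0.141] [-0.009  0.006 -0.008] rows 3 per row [-0.0013  0.0533 -0.0472] [-0.0028  0.002  -0.0028]
q [-0.919  0.82   1.113  0.557  1.793 -0.82 ] F [ 0.6  0.  -0.7] w 1.001
```

step_arm --deltas '[[[-0.026,0,0,-0.009,0.006,-0.008],[0.004,0.03,-0.026,0,0,0],[0.004,0.03,-0.026,0,0,0],[0.004,0.03,-0.026,0,0,0],[0.004,0.03,-0.026,0,0,0],[0.003,0.02,-0.018,0,0,0],[0.002,0.012,-0.01,0,0,0],[0,0,0,0,0,0]]]'

```text
clock: 2.15
eef_pos: [0.5909, -0.2902, 0.0444]
ee_rot: [-1.933, -1.637, -0.785]
contact_force: [-0.1, -0.3, -0.5]
grip_width: 0.999
```

```bash
python3 pre.py
```

```text
t 2.15 shift mm [ 6.7  8.5 -7.8] turn deg [ 0.8 -0.1  0.5]
total frac [ 0.013  0.017 -0.016] [ 0.009 -0.001  0.005] rows 1 per row [ 0.0134  0.017  -0.0156] [ 0.0093 -0.001   0.0054]
q [-0.868  0.783  1.354  0.561  1.565 -0.872] F [-0.1 -0.3 -0.5] w 0.999
```

step_arm --deltas '[[[0.013,0.017,-0.014,0.009,-0.001,0.005],[0,0,0,0,0,0]]]'

```text
clock: 2.32
eef_pos: [0.5976, -0.2832, 0.039]
ee_rot: [-1.918, -1.636, -0.794]
contact_force: [1.1, -0.1, -0.2]
grip_width: 1.003
```

step_arm --deltas '[[[0,0,0,0,0,0],[0,0,0,0,0,0],[0,0,0,0,0,0],[0,0,0,0,0,0],[0,0,0,0,0,0],[0,0,0,0,0,0],[0,0,0,0,0,0],[0,0,0,0,0,0]]]' --hand -1 --squeeze 70

```text
clock: 2.98
eef_pos: [0.5984, -0.2866, 0.0403]
ee_rot: [-1.921, -1.639, -0.796]
contact_force: [-0.2, 0.6, -1.2]
grip_width: 0.201
```

```bash
python3 pre.py
```

```text
t 2.98 shift mm [-0.8  4.9 -3.7] turn deg [0.3 0.3 0.2]
total frac [-0.002  0.01  -0.007] [0.004 0.003 0.002] rows 1 per row [-0.0016  0.0097 -0.0074] [0.0037 0.003  0.0025]
q [-0.86   0.795  1.346  0.572  1.566 -0.875] F [-0.2  0.6 -1.2] w 0.201
```

```bash
cat >> h.py <<'E'
E0=np.array([.467,.238,0]); DT=np.array([-.146,.989,0]); YT=8.4
FIN0=np.array([.5955,-.295,.05])
def fin(f,yaw,tip,slip=0):
    off=np.load('off.npy'); B=frame(yaw,tip); R=B*TUB_TOOL
    goto(np.array(f)+B.apply(off)-.019*R.as_matrix()[:,2],R)
def tf(back,z): return E0-back*DT+np.array([0,0,z])
E
python3 - <<'E'
from h import *
st=r.read_state(); np.save('off.npy',frame(-9,0).inv().apply(np.array(st['eef_pos'])-FIN0)); print(np.load('off.npy'))
print(FIN0,tf(.22,.22)); fin(tf(.22,.22),YT,0)
E
```

```text
[ 0.00154999  0.00876713 -0.00971119]
[ 0.5955 -0.295   0.05  ] [0.49912 0.02042 0.22   ]
t 2.98 shift mm [-99.  315.9 170. ] turn deg [ 0.3  0.3 17.6]
total frac [-0.198  0.632  0.34 ] [0.003 0.004 0.196] rows 9 per row [-0.022   0.0702  0.0378] [0.0004 0.0004 0.0218]
q [-0.86   0.795  1.346  0.572  1.566 -0.875] F [-0.2  0.6 -1.2] w 0.201
```

step_arm --deltas '[[[0,0,0.03,0,0,0],[0,0,0.05,0,0,0],[0,0,0.05,0,0,0],[0,0,0.05,0,0,0],[0,0,0.05,0,0,0],[0,0,0.05,0,0,0],[0,0,0.04,0,0,0],[0,0,0.02,0,0,0]]]'

```text
clock: 3.65
eef_pos: [0.5945, -0.2869, 0.2147]
ee_rot: [-1.926, -1.635, -0.78]
contact_force: [1.5, 0.2, -2.2]
grip_width: 0.2
```

Run:
```python
from h import *
fin(tf(.22,.22),YT,0); fin(tf(.22,.22),YT,70)
```

```text
t 3.65 shift mm [-95.1 316.2  -4.5] turn deg [ 0.7 -0.3 17.6]
total frac [-0.19   0.632 -0.009] [ 0.008 -0.003  0.196] rows 8 per row [-0.0238  0.0791 -0.0011] [ 0.0009 -0.0004  0.0245]
q [-0.86   0.644  1.183  0.584  1.83  -0.696] F [ 1.5  0.2 -2.2] w 0.2
t 3.65 shift mm [-92.9 301.5  -6.3] turn deg [-69.6   0.3  15.6]
total frac [-0.186  0.603 -0.013] [-0.773  0.003  0.173] rows 10 per row [-0.0186  0.0603 -0.0013] [-0.0773  0.0003  0.0173]
q [-0.86   0.644  1.183  0.584  1.83  -0.696] F [ 1.5  0.2 -2.2] w 0.2
```

step_arm --deltas '[[[-0.012,0.04,0,0,0,0.014],[-0.02,0.06,0,0,0,0.022],[-0.02,0.065,0,0,0,0.022],[-0.02,0.065,0,0,0,0.022],[-0.02,0.065,0,0,0,0.022],[-0.02,0.065,0,0,0,0.022],[-0.02,0.065,0,0,0,0.022],[-0.02,0.065,0,0,0,0.022]]]'

```text
clock: 4.32
eef_pos: [0.5157, -0.0443, 0.2156]
ee_rot: [-1.677, -1.859, -0.667]
contact_force: [-0.0, 0.7, -2.9]
grip_width: 0.201
```

Run:
```python
from h import *
fin(tf(.22,.22),YT,0); fin(tf(.22,.22),YT,70)
```

```text
t 4.32 shift mm [-16.4  73.6  -5.3] turn deg [1.8 0.4 2.6]
total frac [-0.033  0.147 -0.011] [0.02  0.005 0.029] rows 2 per row [-0.0164  0.0736 -0.0053] [0.0101 0.0023 0.0143]
q [-0.609  0.414  1.59   0.549  1.668 -0.81 ] F [-0.   0.7 -2.9] w 0.201
t 4.32 shift mm [-14.2  58.9  -7.2] turn deg [-67.6  -8.3   2.1]
total frac [-0.028  0.118 -0.014] [-0.752 -0.092  0.024] rows 10 per row [-0.0028  0.0118 -0.0014] [-0.0752 -0.0092  0.0024]
q [-0.609  0.414  1.59   0.549  1.668 -0.81 ] F [-0.   0.7 -2.9] w 0.201
```

step_arm --deltas '[[[-0.006,0.024,0,-0.04,-0.004,0.002],[-0.006,0.024,0,-0.055,-0.007,0.002],[-0.006,0.02,0,-0.06,-0.007,0.002],[-0.005,0.02,0,-0.06,-0.007,0.002],[-0.005,0.02,0,-0.06,-0.007,0.002],[0,0.01,0,-0.06,-0.007,0.002],[0,0,0,-0.06,-0.007,0.002],[0,0,0,-0.06,-0.007,0.002]]]'

```text
clock: 4.98
eef_pos: [0.4933, 0.0208, 0.2152]
ee_rot: [-2.073, -2.349, -0.007]
contact_force: [0.8, 0.2, -3.6]
grip_width: 0.205
```

Run:
```python
from h import *
fin(tf(.22,.22),YT,73)
```

```text
t 4.98 shift mm [ 8.3 -6.8 -6.4] turn deg [-28.2  -4.    1.3]
total frac [ 0.017 -0.014 -0.013] [-0.314 -0.044  0.014] rows 4 per row [ 0.0042 -0.0034 -0.0032] [-0.0785 -0.0111  0.0035]
q [-0.105  0.166  1.695  0.009  1.286 -0.233] F [ 0.8  0.2 -3.6] w 0.205
```

step_arm --deltas '[[[0.004,-0.003,-0.003,-0.055,-0.008,0.002],[0.004,-0.003,-0.003,-0.055,-0.008,0.002],[0.004,-0.003,-0.003,-0.055,-0.008,0.002],[0.004,-0.003,-0.003,-0.055,-0.008,0.002],[0.004,-0.003,-0.003,-0.055,-0.008,0.002],[0,0,0,-0.03,-0.005,0.001],[0,0,0,0,0,0],[0,0,0,0,0,0]]]'

```text
clock: 5.65
eef_pos: [0.4955, 0.0208, 0.2088]
ee_rot: [1.787, 2.07, -0.446]
contact_force: [-0.2, -0.3, -2.6]
grip_width: 0.203
```

Run:
```python
from h import *
fin(tf(.22,.155),YT,75);
snap('scene','s2')
s=load('s2')
```

```text
t 5.65 shift mm [  6.2  -7.2 -64.8] turn deg [-1.9 -0.2 -0. ]
total frac [ 0.012 -0.014 -0.13 ] [-0.021 -0.002 -0.   ] rows 2 per row [ 0.0062 -0.0072 -0.0648] [-0.0104 -0.0011 -0.    ]
q [ 0.248  0.222  1.752 -0.515  1.263  0.285] F [-0.2 -0.3 -2.6] w 0.203
```

View pics/s2.png

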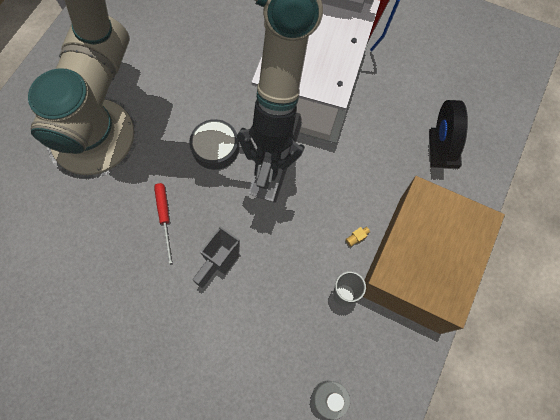

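The arm reached the tipped pre-pour pose, with the gripper at about (268,165) and the tub mostly hidden beneath it. The shelf edge is clear. I'll check the tub's tilt in the top view.

Run:
```python
from h import *
s=snap('top','t2'); B=frame(YT,73); 
st=r.read_state(); f=np.array(st['eef_pos'])-B.apply(np.load('off.npy'))
im=cv2.imread('pics/t2.png')
im=np.clip(im[130:340,130:410].astype(float)*1.6,0,255).astype('uint8'); im=cv2.resize(im,None,fx=2.8,fy=2.8,interpolation=cv2.INTER_CUBIC)
for x,y,z in [(-27,33,140),(27,33,140),(-27,120,140),(27,120,140),(-27,33,-50),(27,33,-50)]:
    u=(proj(s,f+B.apply(np.array([x,y,z])/1e3))-[130,130])*2.8; cv2.circle(im,(int(u[0]),int(u[1])),4,(0,0,255) if y==33 else (0,255,0),1)
cv2.imwrite('pics/c2.png',im)
```

```text
(no output)
```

View pics/c2.png

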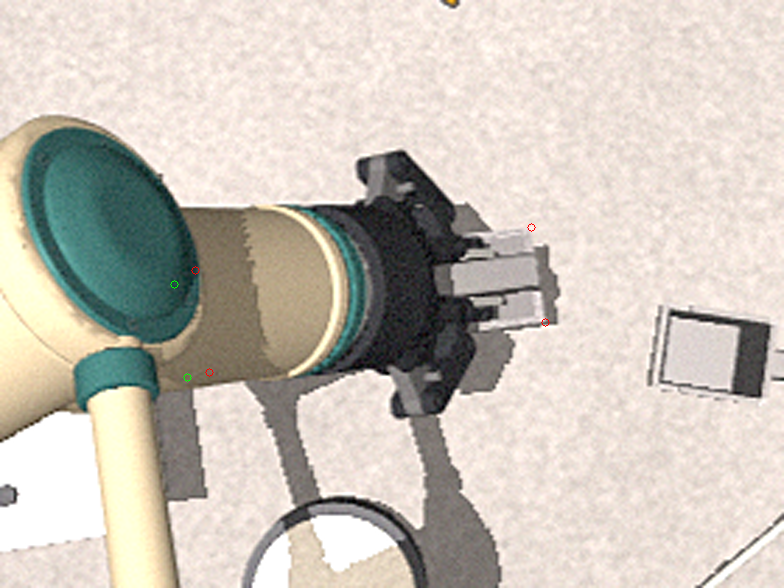

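The foot corners appear at about (535,235) and (545,322), close to the prediction, so the tub hasn't slipped in the jaws. Next I'll lower and insert.

Run:
```python
from h import *
fin(tf(.22,.157),YT,77); fin(tf(.14,.157),YT,77)
```

```text
t 5.75 shift mm [  5.9  -6.7 -62.9] turn deg [-3.9 -0.4  0.1]
total frac [ 0.012 -0.013 -0.126] [-0.043 -0.005  0.001] rows 2 per row [ 0.0059 -0.0067 -0.0629] [-0.0214 -0.0023  0.0005]
q [ 0.246  0.222  1.751 -0.515  1.263  0.285] F [-0.4 -0.8 -2.2] w 0.201
t 5.75 shift mm [ -5.7  72.4 -62.9] turn deg [-3.9 -0.4  0.1]
total frac [-0.011  0.145 -0.126] [-0.043 -0.005  0.001] rows 3 per row [-0.0038  0.0483 -0.042 ] [-0.0143 -0.0015  0.0003]
q [ 0.246  0.222  1.751 -0.515  1.263  0.285] F [-0.4 -0.8 -2.2] w 0.201
```

step_arm --deltas '[[[0.002,-0.002,-0.02,-0.008,0,0],[0.002,-0.003,-0.025,-0.008,0,0],[0.002,-0.003,-0.025,-0.008,0,0],[0.002,-0.003,-0.025,-0.006,0,0],[0.002,0,-0.018,0,0,0],[0,0,-0.01,0,0,0],[0,0,0,0,0,0]]]'

```text
clock: 6.33
eef_pos: [0.5022, 0.0093, 0.1451]
ee_rot: [1.777, 2.028, -0.484]
contact_force: [-0.0, 0.4, -2.6]
grip_width: 0.203
```

Run:
```python
from h import *
fin(tf(.14,.157),YT,77)
```

```text
t 6.33 shift mm [-12.2  83.    1.2] turn deg [-1.4 -0.   0.8]
total frac [-0.024  0.166  0.002] [-0.015 -0.     0.009] rows 3 per row [-0.0081  0.0553  0.0008] [-0.0051 -0.0001  0.003 ]
q [ 0.25   0.304  1.839 -0.591  1.14   0.41 ] F [-0.   0.4 -2.6] w 0.203
```

step_arm --deltas '[[[-0.003,0.02,0,-0.013,0,0.005],[-0.004,0.03,0,-0.013,0,0.004],[-0.005,0.035,0.001,0,0,0],[-0.005,0.035,0.001,0,0,0],[-0.004,0.03,0.001,0,0,0],[-0.002,0.015,0,0,0,0],[0,0,0,0,0,0]]]'

```text
clock: 6.92
eef_pos: [0.4927, 0.0927, 0.1491]
ee_rot: [1.746, 2.006, -0.512]
contact_force: [-0.2, -0.0, -2.7]
grip_width: 0.203
```

Run:
```python
from h import *
fin(tf(.14,.157),YT,78)
fin(tf(.118,.173),YT,88)
```

```text
t 6.92 shift mm [-2.6 -0.5 -2.7] turn deg [-0.1  0.2  0.4]
total frac [-0.005 -0.001 -0.005] [-0.001  0.002  0.005] rows 1 per row [-0.0052 -0.001  -0.0054] [-0.0011  0.0021  0.0046]
q [ 0.429  0.35   1.775 -0.581  1.253  0.544] F [-0.2 -0.  -2.7] w 0.203
t 6.92 shift mm [-5.6 19.6 14.8] turn deg [-10.   -1.2   0.4]
total frac [-0.011  0.039  0.03 ] [-0.111 -0.014  0.004] rows 2 per row [-0.0056  0.0196  0.0148] [-0.0556 -0.0069  0.0022]
q [ 0.429  0.35   1.775 -0.581  1.253  0.544] F [-0.2 -0.  -2.7] w 0.203
```

step_arm --deltas '[[[-0.002,0.006,0.003,-0.016,-0.002,0.001],[-0.002,0.006,0.004,-0.016,-0.002,0.001],[-0.002,0.006,0.005,-0.016,-0.002,0.001],[-0.002,0.006,0.005,-0.016,-0.002,0],[-0.002,0.006,0.005,-0.016,-0.002,0],[-0.001,0.006,0.005,-0.016,-0.002,0],[-0.001,0.004,0.004,-0.016,-0.002,0],[0,0,0,0,0,0]]]'

```text
clock: 7.58
eef_pos: [0.487, 0.1126, 0.1671]
ee_rot: [1.624, 1.872, -0.656]
contact_force: [-0.2, 0.0, -3.4]
grip_width: 0.202
```

Run:
```python
from h import *
fin(tf(.118,.173),YT,88)
```

```text
t 7.58 shift mm [ 0.1 -0.3 -3.2] turn deg [1.1 0.3 0.2]
total frac [ 0.    -0.001 -0.006] [0.013 0.004 0.002] rows 1 per row [ 0.0002 -0.0007 -0.0064] [0.0127 0.0037 0.0022]
q [ 0.56   0.42   1.736 -0.703  1.407  0.691] F [-0.2  0.  -3.4] w 0.202
```

step_arm --deltas '[[[0,0,0,0,0,0],[0,0,0,0,0,0],[0,0,0,0,0,0],[0,0,0,0,0,0],[0,0,0,0,0,0],[0,0,0,0,0,0],[0,0,0,0,0,0],[0,0,0,0,0,0]]]'

```text
clock: 8.25
eef_pos: [0.4871, 0.1118, 0.1674]
ee_rot: [1.623, 1.871, -0.657]
contact_force: [-0.2, -0.4, -2.3]
grip_width: 0.207
```

step_arm --deltas '[[[0,0,0,0,0,0],[0,0,0,0,0,0],[0,0,0,0,0,0],[0,0,0,0,0,0],[0,0,0,0,0,0],[0,0,0,0,0,0],[0,0,0,0,0,0],[0,0,0,0,0,0]]]'

```text
clock: 8.92
eef_pos: [0.4874, 0.1115, 0.1681]
ee_rot: [1.624, 1.87, -0.656]
contact_force: [-0.1, -0.7, -2.9]
grip_width: 0.202
```

Run:
```python
from h import *
F=[]
for i in range(8): s=snap('wrist','w2'); F.append(r.read_state()['contact_force'][2])
print(np.round(F,2),np.mean(F)); fin(tf(.118,.173),YT,88)
```

```text
[-1.28 -2.85 -3.07 -1.71 -1.75 -2.12 -1.82 -1.84] -2.0547726411220544
t 9.32 shift mm [-0.3  0.7 -4.2] turn deg [1.2 0.4 0.3]
total frac [-0.001  0.001 -0.008] [0.014 0.005 0.003] rows 1 per row [-0.0006  0.0015 -0.0084] [0.0135 0.0045 0.0028]
q [ 0.558  0.42   1.736 -0.705  1.408  0.691] F [ 0.2 -0.3 -1.8] w 0.197
```

View pics/w2.png

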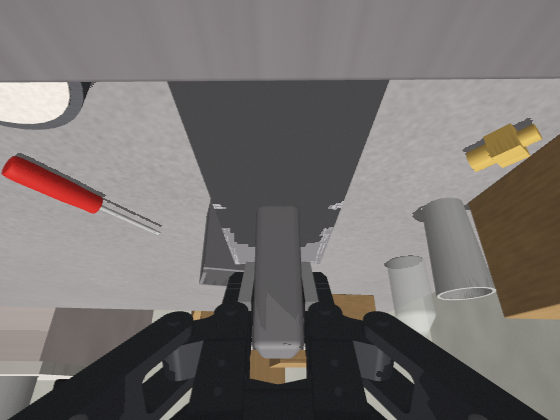

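The shelf front is at the top, and the tub runs under it between u≈170 and 385. Wrist load is now about 2 N, which matches the empty tub, so I'll withdraw level first.

step_arm --deltas '[[[0.004,-0.025,-0.002,0.008,0.001,0],[0.006,-0.04,-0.002,0,0,0],[0.008,-0.05,-0.001,0,0,0],[0.008,-0.05,0,0,0,0],[0.008,-0.05,0,0,0,0],[0.006,-0.04,0,0,0,0],[0.003,-0.02,0,0,0,0],[0,0,0.02,0,0,0]]]'

```text
clock: 9.98
eef_pos: [0.5088, -0.0295, 0.1738]
ee_rot: [1.628, 1.885, -0.647]
contact_force: [-0.5, 1.0, -1.6]
grip_width: 0.203
```

Run:
```python
from h import *
fin(tf(.25,.24),YT,40);fin(tf(.25,.24),YT,0)
```

```text
t 9.98 shift mm [-3.8 21.  53.1] turn deg [47.9  7.1  0. ]
total frac [-0.008  0.042  0.106] [0.532 0.079 0.001] rows 7 per row [-0.0011  0.006   0.0152] [0.076  0.0113 0.0001]
q [ 0.299  0.335  1.853 -0.805  1.229  0.545] F [-0.5  1.  -1.6] w 0.203
t 9.98 shift mm [-5.  29.2 56.4] turn deg [87.5 12.9  0.1]
total frac [-0.01   0.058  0.113] [0.972 0.144 0.001] rows 13 per row [-0.0008  0.0045  0.0087] [0.0748 0.0111 0.0001]
q [ 0.299  0.335  1.853 -0.805  1.229  0.545] F [-0.5  1.  -1.6] w 0.203
```

step_arm --deltas '[[[0,-0.01,0.03,0.04,0.006,0],[0,-0.02,0.03,0.06,0.009,0],[0,-0.02,0.03,0.065,0.01,0],[0,-0.02,0.02,0.065,0.01,0],[0,-0.02,0,0.065,0.01,0],[0,-0.02,0,0.065,0.01,0],[0,-0.02,0,0.065,0.01,0],[0,-0.02,0,0.065,0.01,0]]]'

```text
clock: 10.65
eef_pos: [0.511, -0.094, 0.241]
ee_rot: [-1.998, -2.39, -0.075]
contact_force: [-0.7, -0.9, -3.3]
grip_width: 0.199
```

step_arm --deltas '[[[0,-0.03,0,0.065,0.01,0],[0,-0.03,0,0.065,0.01,0],[0.01,-0.03,0,0.065,0.01,0],[0.01,-0.03,0,0.065,0.01,-0.01],[0.01,-0.04,0,0.065,0.01,-0.02],[0.01,-0.05,0,0.05,0.01,-0.02],[0.01,-0.05,0,0.04,0.005,-0.02],[0.01,-0.05,0,0,0,-0.02]]]'

```text
clock: 11.32
eef_pos: [0.5441, -0.2554, 0.2508]
ee_rot: [-1.766, -1.838, -0.711]
contact_force: [0.8, -0.7, -3.3]
grip_width: 0.197
```

Run:
```python
from h import *
fin(FIN0+[0,0,.16],-9,0)
```

```text
t 11.32 shift mm [ 54.3 -31.2 -50.5] turn deg [  3.3   1.7 -10.5]
total frac [ 0.109 -0.062 -0.101] [ 0.036  0.019 -0.117] rows 2 per row [ 0.0543 -0.0312 -0.0505] [ 0.0182  0.0095 -0.0584]
q [-0.839  0.56   1.225  0.497  1.9   -0.848] F [ 0.8 -0.7 -3.3] w 0.197
```

step_arm --deltas '[[[0.03,-0.02,-0.02,0.012,0.006,-0.04],[0.03,-0.02,-0.03,0.012,0.006,-0.04],[0.03,-0.015,-0.03,0.01,0.006,-0.035],[0.02,-0.01,-0.02,0,0,0],[0,0,-0.03,0,0,0],[0,0,-0.03,0,0,0],[0,0,0,0,0,0]]]'

```text
clock: 11.9
eef_pos: [0.6041, -0.2978, 0.1649]
ee_rot: [-1.922, -1.652, -0.778]
contact_force: [0.0, -0.4, -2.4]
grip_width: 0.203
```

Run:
```python
from h import *
fin(FIN0+[0,0,.003],-9,0)
a=snap('scene','s3'); b=snap('top','t3')
z=lambda f,x,y,w,h:cv2.resize(np.clip(cv2.imread(f'pics/{f}.png')[y:y+h,x:x+w].astype(float)*1.5,0,255).astype('uint8'),(400,400),interpolation=cv2.INTER_CUBIC)
cv2.imwrite('pics/c3.png',np.hstack([z('s3',190,250,130,130),z('s3',230,50,130,130)]))
```

```text
t 11.9 shift mm [  -5.7   11.2 -121.6] turn deg [ 1.1 -0.  -0.3]
total frac [-0.011  0.022 -0.243] [ 0.012 -0.    -0.003] rows 3 per row [-0.0038  0.0075 -0.0811] [ 0.004 -0.    -0.001]
q [-0.858  0.697  1.2    0.57   1.766 -0.747] F [ 0.  -0.4 -2.4] w 0.203
```

View pics/c3.png

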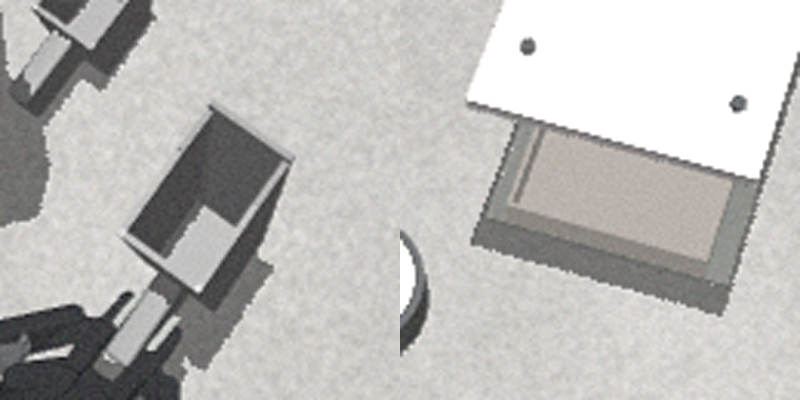

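The tub is empty. No ball is in the visible front part of the tray, so they should be further back under the shelf. Next I'll set the tub down.

step_arm --deltas '[[[-0.004,0.007,-0.04,0.008,0,-0.002],[-0.004,0.007,-0.045,0.004,0,0],[-0.003,0.006,-0.045,0,0,0],[0,0,-0.04,0,0,0],[0,0,-0.03,0,0,0],[0,0,-0.018,0,0,0],[0,0,-0.008,0,0,0],[0,0,0,0,0,0]]]'

```text
clock: 12.67
eef_pos: [0.6037, -0.2864, 0.0643]
ee_rot: [-1.91, -1.667, -0.802]
contact_force: [-0.7, 1.0, -2.6]
grip_width: 0.198
```

Run:
```python
from h import *
fin(FIN0+[0,0,.00],-9,0)
```

```text
t 12.67 shift mm [ -5.3  -0.1 -24. ] turn deg [ 0.8  1.3 -0.7]
total frac [-0.011 -0.    -0.048] [ 0.009  0.014 -0.007] rows 1 per row [-0.0106 -0.0003 -0.0479] [ 0.009   0.014  -0.0074]
q [-0.854  0.773  1.323  0.573  1.596 -0.869] F [-0.7  1.  -2.6] w 0.198
```

step_arm --deltas '[[[-0.005,0,-0.015,0.009,0.014,-0.007],[-0.005,0,-0.015,0,0,0],[0,0,-0.008,0,0,0],[0,0,-0.004,0,0,0],[0,0,-0.002,0,0,0],[0,0,0,0,0,0]]]'

```text
clock: 13.17
eef_pos: [0.5998, -0.2881, 0.0436]
ee_rot: [-1.916, -1.638, -0.795]
contact_force: [0.1, -0.2, -1.6]
grip_width: 0.2
```

Run:
```python
from h import *
fin(FIN0+[0,0,.00],-9,0)
```

```text
t 13.17 shift mm [-1.4  1.5 -3.3] turn deg [0.1 0.2 0. ]
total frac [-0.003  0.003 -0.007] [0.002 0.002 0.   ] rows 1 per row [-0.0028  0.0029 -0.0065] [0.0015 0.0017 0.0005]
q [-0.86   0.797  1.334  0.571  1.579 -0.869] F [ 0.1 -0.2 -1.6] w 0.2
```

step_arm --deltas '[[[0,0,-0.005,0.001,0.002,0],[0,0,-0.004,0,0,0],[0,0,-0.002,0,0,0],[0,0,0,0,0,0]]]'

```text
clock: 13.5
eef_pos: [0.6002, -0.2885, 0.0402]
ee_rot: [-1.914, -1.636, -0.795]
contact_force: [-0.5, -0.1, -3.0]
grip_width: 0.201
```

Run:
```python
from h import *
fin(FIN0+[0,0,.00],-9,0)
```

```text
t 13.5 shift mm [-1.8  1.9  0. ] turn deg [-0.   0.1  0. ]
total frac [-0.004  0.004  0.   ] [-0.     0.001  0.   ] rows 1 per row [-0.0035  0.0038  0.0001] [-0.      0.0012  0.0003]
q [-0.86   0.803  1.333  0.571  1.578 -0.871] F [-0.5 -0.1 -3. ] w 0.201
```

step_arm --deltas '[[[0,0,-0.003,0,0,0],[0,0,-0.003,0,0,0],[0,0,0,0,0,0]]]'

```text
clock: 13.75
eef_pos: [0.6003, -0.2888, 0.0402]
ee_rot: [-1.913, -1.636, -0.798]
contact_force: [-0.2, -0.3, -2.2]
grip_width: 0.198
```

step_arm --deltas '[[[0,0,-0.006,0,0,0],[0,0,-0.006,0,0,0],[0,0,0,0,0,0]]]'

```text
clock: 14.0
eef_pos: [0.6004, -0.2894, 0.0404]
ee_rot: [-1.909, -1.637, -0.805]
contact_force: [0.2, -0.0, -2.2]
grip_width: 0.2
```

Commanded descent no longer lowers the tool, so the tub is on the bench and I can release it.

step_arm --deltas '[[[0,0,0,0,0,0],[0,0,0,0,0,0],[0,0,0,0,0,0],[0,0,0,0,0,0],[0,0,0,0,0,0],[0,0,0,0,0,0],[0,0,0,0,0,0],[0,0,0,0,0,0]]]' --hand 1

```text
clock: 14.67
eef_pos: [0.6012, -0.2878, 0.0391]
ee_rot: [-1.908, -1.636, -0.806]
contact_force: [-0.4, 0.0, 0.1]
grip_width: 1.0
```

step_arm --deltas '[[[-0.002,-0.012,0.012,0,0,0],[-0.004,-0.025,0.025,0,0,0],[-0.005,-0.035,0.035,0,0,0],[-0.005,-0.035,0.035,0,0,0],[-0.005,-0.035,0.035,0,0,0],[-0.005,-0.035,0.05,0,0,0],[0,0,0.06,0,0,0],[0,0,0.06,0,0,0]]]'

```text
clock: 15.33
eef_pos: [0.5831, -0.3788, 0.1955]
ee_rot: [-1.902, -1.621, -0.799]
contact_force: [0.5, 0.3, 0.0]
grip_width: 0.997
```

Run:
```python
from h import *
# look pose: camera toward the tray gap, from the front, tool leaning to +y by 60 deg
B=frame(YT,-20); R=B*TUB_TOOL
goto(tf(.27,.24),R)
```

```text
t 15.33 shift mm [-79.2 366.8  36.5] turn deg [19.2 -0.5 17.1]
total frac [-0.158  0.734  0.073] [ 0.213 -0.006  0.19 ] rows 10 per row [-0.0158  0.0734  0.0073] [ 0.0213 -0.0006  0.019 ]
q [-0.947  0.762  1.009  0.569  1.945 -0.735] F [0.5 0.3 0. ] w 0.997
```

step_arm --deltas '[[[-0.01,0,0.06,0,0,0],[-0.02,0,0.07,0,0,0],[-0.03,0.01,0.06,0.03,0,0.02],[-0.03,0.02,0.04,0.03,0,0.02],[-0.03,0.04,0,0.03,0,0.02],[-0.03,0.06,0,0.03,0,0.02],[-0.02,0.07,0,0.03,0,0.02],[0,0.07,0,0.03,0,0.02]]]'

```text
clock: 16.0
eef_pos: [0.492, -0.2504, 0.3291]
ee_rot: [-1.538, -1.586, -0.905]
contact_force: [0.9, -0.7, 0.8]
grip_width: 0.999
```

```bash
cat > look.py <<'E'
from h import *
B=frame(YT,-28); R=B*TUB_TOOL
goto(tf(.22,.17),R)
E
python3 look.py
```

```text
t 16.0 shift mm [   4.4  288.8 -164.6] turn deg [11.7  0.7  6.4]
total frac [ 0.009  0.578 -0.329] [0.13  0.008 0.071] rows 8 per row [ 0.0011  0.0722 -0.0412] [0.0163 0.001  0.0089]
q [-0.938  0.607  1.18   0.666  2.221 -0.805] F [ 0.9 -0.7  0.8] w 0.999
```

step_arm --deltas '[[[0,0.07,0,0.018,0.001,0.01],[0,0.07,0,0.018,0.001,0.01],[0,0.07,0,0.018,0.001,0.01],[0,0.07,-0.03,0.018,0.001,0.01],[0,0.07,-0.06,0.018,0.001,0.01],[0,0.07,-0.06,0.018,0.001,0.01],[0,0.06,-0.06,0.018,0.001,0.01],[0,0.02,-0.04,0,0,0]]]'

```text
clock: 16.67
eef_pos: [0.4898, 0.0022, 0.2135]
ee_rot: [-1.299, -1.522, -0.968]
contact_force: [0.3, -0.4, -0.5]
grip_width: 1.0
```

```bash
python3 look.py
python3 - <<'E'
from h import *
st=r.read_state(); s=snap('wrist','w3'); p,w=st['eef_pos'],st['ee_rot']
T=np.eye(4);T[:3,:3]=Ro.from_rotvec(w).as_matrix();T[:3,3]=p;T=T@np.array(s['tool_from_camera'])
s['R']=T[:3,:3].T;s['t']=-T[:3,:3].T@T[:3,3]; pickle.dump(s,open('pics/w3.pkl','wb')); print(T[:3,3])
E
```

```text
t 16.67 shift mm [  6.7  36.2 -49. ] turn deg [ 0.5  0.9 -0. ]
total frac [ 0.013  0.072 -0.098] [ 0.005  0.01  -0.   ] rows 2 per row [ 0.0067  0.0362 -0.049 ] [ 0.0026  0.0052 -0.0001]
q [-0.674  0.615  1.693  0.757  1.888 -1.023] F [ 0.3 -0.4 -0.5] w 1.0
[ 0.50517372 -0.1084939   0.33284705]
```

View pics/w3.png

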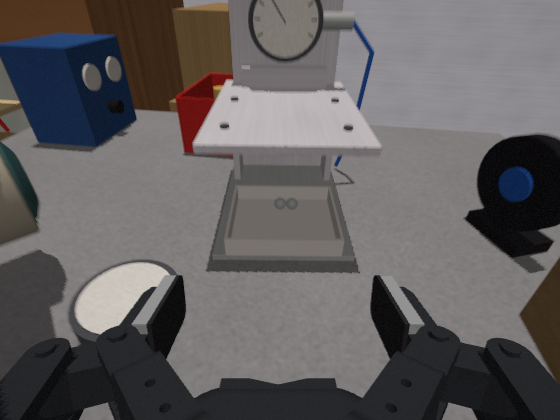

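Both balls are visible in the tray at (280,204) and (292,204). I'll check their positions and confirm the tub is upright.

Run:
```python
from h import *
s=load('w3'); C=E0+.075*DT
for u,v in [(280,204),(292,204)]:
    P=onz(s,u,v,.024)-C; print('ball in tray x,y',np.round([P@[DT[1],-DT[0],0],P@DT],3))
t=snap('top','t4'); a=snap('scene','s4')
z=lambda f,x,y,w,h:cv2.resize(np.clip(cv2.imread(f'pics/{f}.png')[y:y+h,x:x+w].astype(float)*1.5,0,255).astype('uint8'),(400,300),interpolation=cv2.INTER_CUBIC)
cv2.imwrite('pics/c4.png',np.hstack([z('t4',410,125,100,75),z('s4',215,285,100,75)]))
print(r.read_state()['contact_force'],np.abs(r.read_state()['qd']).max())
```

```text
ball in tray x,y [-0.005  0.037]
ball in tray x,y [0.016 0.037]
[-0.39887025 -0.45269393  0.92556741] 0.06019069971546997
```

View pics/c4.png

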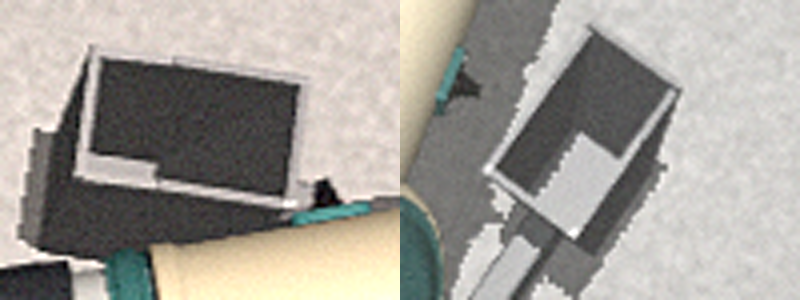

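The tub stands upright and empty at its original spot, with rim corners within about 2 px of the first picture. The arm passes over it, so I'll raise it clear before handing in.

step_arm --deltas '[[[0,0,0.04,0,0,0],[0,0,0.05,0,0,0],[-0.01,0,0.05,0,0,0],[-0.02,0,0.05,0,0,0],[-0.02,0,0.03,0,0,0],[0,0,0,0,0,0],[0,0,0,0,0,0],[0,0,0,0,0,0]]]'

```text
clock: 17.48
eef_pos: [0.4684, -0.0125, 0.3409]
ee_rot: [-1.311, -1.545, -0.983]
contact_force: [-0.4, -0.7, -0.4]
grip_width: 1.001
```

Run:
```python
from h import *
s=snap('scene','s5'); a=cv2.imread('pics/s5.png')[285:360,240:300].astype(float); b=cv2.imread('pics/s4.png')[285:360,240:300].astype(float)
print('mean change at tub',np.abs(a-b).mean(), r.read_state()['contact_force'])
print(r.hand_in())
```

```text
mean change at tub 6.606740740740741 [-0.24433966 -0.45671923  0.89960874]
the job is handed in; nothing more can be done
None
```

I tipped both balls into the tray under the shelf, stood the empty tub back at its starting spot and let go. I then raised the arm clear and handed in at about 17.5 s of the 54 s allowed; hand-in gave no verdict.

- **Balls:** a wrist picture showed both lying in the tray, at about x −5 and +16 mm, y +37 mm in the tray frame, which is inside its walls. These positions assume the balls rest on the tray floor.
- **Tub:** before the arm was raised, pictures showed it empty and upright, with the rim within about 2 pixels of the first picture. I did not measure its tilt or the fin height after release.
- **Contact:** the wrist force was about 1 N or less at the end, which is sensor noise.
- **Unresolved check:** comparing the tub area before and after raising the arm gave a mean change of 6.6 grey levels. I put this down to shifting arm shadow and image noise, but did not view that last picture to confirm.

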